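# Lay two cartons down in the labelling bays

### The arm

A 6-joint arm with a two-finger parallel gripper is mounted at the origin on the work surface. World frame = base frame: x ahead of the robot, y to its left, z up, the work surface at z = 0. Lengths are in mm, angles in degrees, forces in N, time in s.
With the tool pointing down it reaches from about 350 to 850 mm from the base axis. Payload 8.1 kg.
Tool frame: the origin (TCP) lies midway between the tips of the shut fingers; the grasp point (between the pads) lies 19 mm behind it (r.grip_depth is the distance from the TCP to the grasp point, in mm); z points along the fingers, y is the direction in which the jaws open and shut (so a half turn about z gives the same grasp; the last joint's range is limited). The gripper opens to 85 mm and grips with 20 to 120 N. Pads are 22 mm wide; open, the fingers measure 114 mm over their backs; the gripper's body (76 mm by 85 mm) begins 54 mm behind the grasp point. The pads swing forward as they close: fully open they stand 13 mm farther back than shut.
Start: joints at [-73.705, 7.471, 85.268, -0, 87.261, -4.893], TCP at [216.877, -559.437, 231.292] pointing down, gripper open.
Joint ranges: [-169.43, 169.43], [-51.17, 129.36], [1.28, 143.12], [-76.62, 256.62], [0, 156.53], [-152.29, 152.29]. Speed limits (degrees/s): [136.94, 136.94, 159.86, 180, 180, 180].

### API

Orientations are given as [roll, pitch, yaw] about the fixed x, y, z axes, in that order (R = Rz(yaw) Ry(pitch) Rx(roll)).
In Python, from bench import r, imaging gives the robot as it stands.
- The arm moves only by the shell command python3 -m creep 'ROWS' [FORCE]. ROWS is text: rows parted by semicolons, each of 7 numbers parted by spaces: the shift along the tool's x, y, z in cm, then the turn, a rotation vector about the tool's x, y, z in degrees, then the finger opening in cm, from 0 to 8.54. In form: dx dy dz ax ay az gripper; .... A call has 1 to 20 rows; each row is the pose to reach, as a shift and turn from the pose measured when the call began, along the tool's axes at that moment; what a row does not reach only later rows make up. A row lasts 1/10 s, in which the tool goes at most 50 mm and 8.59 degrees, less where a joint would pass 70% of its speed; a pose out of reach is approached as far as the arm can. A call with a gripper value outside its range is refused whole. The fingers move at their own pace and stop on an object; FORCE is the grip in N (left out, the last holds). Time passes only in rows, so rows that repeat a pose let the fingers close. It gives the time, the measured TCP pose, the force and the opening at its end, in the units of the state.
- r.sense(): the state, without advancing time (a new reading comes with each control period).
- imaging.snapshot(name): name is "scene" or "side" or "wrist"; returns the picture (420x560x3 uint8, red, green, blue); there is no depth.
- imaging.camera_info(name): a dict with "camera_matrix" (3x3 intrinsics, pixels), "k1" (the pictures are not rectified: a ray, as slopes to the right and down, at radius r is drawn at 1 + k1 r^2 times it, then the intrinsics apply), "R" (3x3) and "t" (3): a world point X has camera coordinates R X + t. Camera axes: x right, y down, z forward; pixel columns grow to the right and rows downward; lengths in mm; the calibration is good to about 2 mm. A picture is of the moment at which its call begins: read the wrist's pose just before it. camera_info takes no time and is no camera call; for the wrist camera it gives the pose at the moment of the call.
- r.hand_in(): hands the job in, once; it reports no verdict.
The state is a dict: "time": time; "joint_pos": joint angles; "qd": joint speeds; "joint_efforts": joint torques, N m; "tool_pos": TCP position; "tcp_rot": TCP orientation; "ft_force": force on the tool from outside, world axes, zero at the start; "wrist_torque": the same for the moment, N m; "finger_gap": finger opening in mm.
Only numpy, scipy, OpenCV 4.12 (cv2) and the standard library are available. Lean on these libraries where they do the work, as an engineer would, in place of code of your own. Each camera call takes 0.05 s, during which the arm holds its last target.

### The job

Two slim cartons stand on end at the front of the two taped labelling bays on the rubber mat, blank label towards the robot. Tip each one over away from the robot, pushing it near the top with the fingertips, so that it comes to lie on its back in its bay, inside the tape lines and with the label facing up. Do not pick the cartons up or shove them along while they stand, and leave the other things on the bench where they are.

Things in the scene. Friction and masses are not known exactly. Their poses are not given: they have to be found in the camera images.
- tall_carton: the tall brown cardboard carton, 50 mm deep x 90 mm wide x 180 mm high as it stands, 0.2 to 0.4 kg, evenly filled; origin at the centre of its foot end (its underside as it stands), z towards its other end, x through its thickness, away from the broad face with the white blank label (label on the -x face) and towards the bay it is to fall into. It tips over its lower +x edge, passes its balance point at about 16 degrees and then falls by itself
- tall_carton_top (a point): centre of the tall carton's upper end, 180 mm along its z from its origin, same axes
- short_carton: the shorter, thicker brown cardboard carton, 60 mm deep x 100 mm wide x 140 mm high as it stands, 0.2 to 0.4 kg, evenly filled; origin and axes as for the tall carton (centre of the foot end, z to the other end, label on the -x face); balance point at about 23 degrees
- short_carton_top (a point): centre of the short carton's upper end, 140 mm along its z from its origin, same axes
- bay_left (a point): centre, on the mat's surface (3 mm above the bench), of the left (+y side) taped bay: a rectangle of 15 mm wide yellow tape lines with a clear inside 240 mm along x by 160 mm along y; x points away from the robot, from the front line to the far line, z up. Either carton may stand at it, upright across the front tape line, its foot centre about 105 to 130 mm before the bay's centre and nearly square to the bay
- bay_right (a point): centre of the right (-y side) taped bay, same size and axes, 190 mm from the left one
- mat: black rubber mat carrying both bays, 370 x 420 mm, 3 mm thick, fixed; origin at the centre of its underside, x away from the robot
- bin: blue shelf bin with metal parts, 280 x 140 x 100 mm high, left of the mat; origin at the centre of its underside; leave alone
- tube: offcut of square steel tube standing on end, 40 x 40 x 110 mm high, right of the mat; origin at the centre of its underside; leave alone
- tape_roll: roll of brown packing tape lying flat, 104 mm across, 48 mm high, right of the mat; origin at the centre of its underside; leave alone
There are look-alikes about, which are no part of the job. What is shaped like the tall_carton but green or red is not meant.

How it is judged (in metres and radians):
At the end, for the whole second after the job is handed in: Both cartons lie flat on their backs at rest (label up within 5 degrees), upper end towards the far line, each in a bay with the middles of both its ends far enough inside that its outline keeps within the tape (a corner may touch the tape). Nothing else has moved 20 mm (((x of tall_carton in the frame of bay_left above -0.12 m and x of tall_carton_top in the frame of bay_left below 0.12 m and y of tall_carton in the frame of bay_left between -0.035 and 0.035 m and y of tall_carton_top in the frame of bay_left between -0.035 and 0.035 m) or (x of tall_carton in the frame of bay_right above -0.12 m and x of tall_carton_top in the frame of bay_right below 0.12 m and y of tall_carton in the frame of bay_right between -0.035 and 0.035 m and y of tall_carton_top in the frame of bay_right between -0.035 and 0.035 m)) and angle between each of tall_carton, short_carton's own x axis and vertical above 3.05 rad and height (world z) of tall_carton below 0.033 m and linear speed of each of tall_carton, short_carton below 0.02 m/s and angular speed of each of tall_carton, short_carton below 0.1 rad/s and ((x of short_carton in the frame of bay_left above -0.12 m and x of short_carton_top in the frame of bay_left below 0.12 m and y of short_carton in the frame of bay_left between -0.03 and 0.03 m and y of short_carton_top in the frame of bay_left between -0.03 and 0.03 m) or (x of short_carton in the frame of bay_right above -0.12 m and x of short_carton_top in the frame of bay_right below 0.12 m and y of short_carton in the frame of bay_right between -0.03 and 0.03 m and y of short_carton_top in the frame of bay_right between -0.03 and 0.03 m)) and height (world z) of short_carton below 0.038 m).
It fails at once if the tall carton is lifted off the mat (the middle of its foot end more than 20 mm above where tipping brings it, or 15 mm up while it stands) (height (world z) of tall_carton above 0.048 m or (height (world z) of tall_carton above 0.018 m and angle between tall_carton's own z axis and vertical below 0.25 rad)).
It fails at once if the tall carton is shoved or carried more than 40 mm while still standing (distance of tall_carton from where it was at the start of the episode above 0.04 m and angle between tall_carton's own z axis and vertical below 0.2 rad).
It fails at once if the short carton is lifted off the mat (the middle of its foot end more than 20 mm above where tipping brings it, or 15 mm up while it stands) (height (world z) of short_carton above 0.053 m or (height (world z) of short_carton above 0.018 m and angle between short_carton's own z axis and vertical below 0.25 rad)).
It fails at once if the short carton is shoved or carried more than 40 mm while still standing (distance of short_carton from where it was at the start of the episode above 0.04 m and angle between short_carton's own z axis and vertical below 0.2 rad).
It fails at once if the bin, the tube or the roll of tape is shifted more than 20 mm or knocked over (distance of any of bin, tube, tape_roll from where it was at the start of the episode above 0.02 m or angle between any of bin, tube, tape_roll's own z axis and vertical above 0.3 rad).
It also fails if it takes over 48 s, if anything falls off the work surface, if the arm or the gripper's body presses on something with over 40 N, if the wrist force passes 120 N, or if a joint passes its speed limit or range.

## Working session

There is one attempt and no reset: what is moved stays moved. The work goes in short steps, Python scripts to look and compute and a shell command to move; the robot and the scene stay as the last step left them, time stands still between calls to the robot, and variables do not carry over. Pictures are saved under pics/ and viewed, and the job is handed in when it is done.

```bash
ls; mkdir -p pics
python3 - <<'E'
from bench import r, imaging
import cv2
print(r.sense())
for n in("scene","side"):
    i=imaging.snapshot(n); cv2.imwrite(f"pics/{n}0.png",i[:,:,::-1]); print(imaging.camera_info(n))
E
```

```text
pics
{'time': 0.0, 'joint_pos': array([-7.37074411e+01,  7.51582666e+00,  8.53291112e+01, -7.89254259e-04,
        8.72612938e+01, -4.89262289e+00]), 'qd': array([ 0.01627186, -0.09047458,  0.04727313,  0.02801675, -0.0352659 ,
        0.11379578]), 'joint_efforts': array([ 4.65058110e-04, -5.69394314e+01, -5.00544441e+01, -2.32062621e-04,
        1.48058444e-02,  1.03467093e-05]), 'tool_pos': array([ 216.69631942, -558.91509987,  230.23854973]), 'tcp_rot': array([-1.79894088e+02, -8.27493468e-03,  2.11852126e+01]), 'ft_force': array([ 0.88350664, -0.08929883,  0.11164457]), 'wrist_torque': array([0.02290103, 0.03613091, 0.05955828]), 'finger_gap': 85.37381537646176}
{'camera_matrix': array([[502.98050216,   0.        , 268.86457158],
       [  0.        , 502.98050216, 207.97512971],
       [  0.        ,   0.        ,   1.        ]]), 'k1': 0.04884493989542958, 'R': array([[ 0.21286347,  0.97706644,  0.0055055 ],
       [ 0.61271521, -0.12909266, -0.77968914],
       [-0.76109737,  0.16934064, -0.62614258]]), 't': array([ -86.71719972, -191.64352173, 1780.90244589])}
{'camera_matrix': array([[497.26822103,   0.        , 280.09981592],
       [  0.        , 497.26822103, 214.34657556],
       [  0.        ,   0.        ,   1.        ]]), 'k1': -0.10928312425890434, 'R': array([[-0.82447164, -0.56538539, -0.02420464],
       [-0.28322966,  0.44929251, -0.84729995],
       [ 0.48992598, -0.69171931, -0.53056285]]), 't': array([ 410.4653901 ,  272.41413824, 1158.87331142])}
```

View pics/scene0.png

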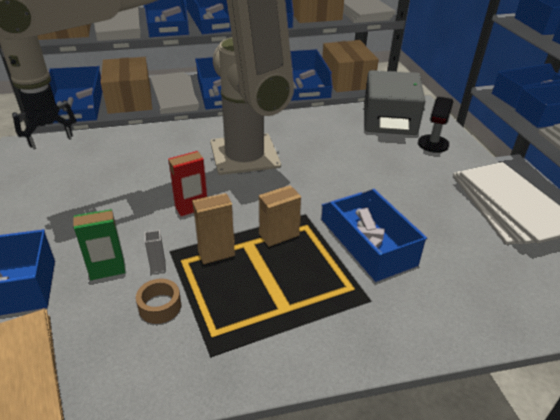

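View pics/side0.png

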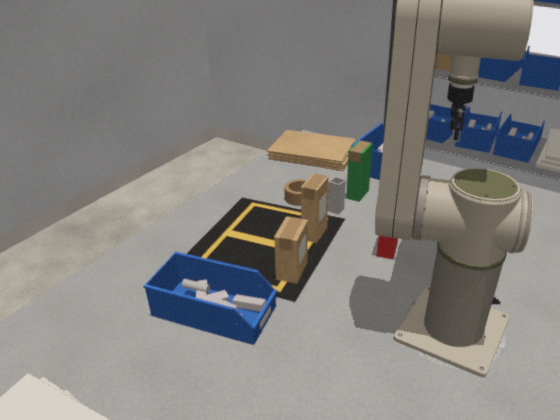

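The short carton (scene ~280,215) stands at the left bay and the tall one (~214,230) at the right. A red decoy stands between the robot and the tall carton. I'll enlarge the views to measure.

Run:
```python
import cv2
i=cv2.imread("pics/scene0.png")[140:360,140:380]; cv2.imwrite("pics/sc_c.png",cv2.resize(i,None,fx=3.3,fy=2.7,interpolation=cv2.INTER_CUBIC)[:600])
i=cv2.imread("pics/scene0.png")[140:290,160:360]; cv2.imwrite("pics/sc_c.png",cv2.resize(i,None,fx=4,fy=4,interpolation=cv2.INTER_CUBIC))
i=cv2.imread("pics/scene0.png")[210:360,160:380]; cv2.imwrite("pics/sc_d.png",cv2.resize(i,None,fx=3.6,fy=3.6,interpolation=cv2.INTER_CUBIC)[:,:800])
i=cv2.imread("pics/side0.png")[160:310,180:380]; cv2.imwrite("pics/si_c.png",cv2.resize(i,None,fx=4,fy=4,interpolation=cv2.INTER_CUBIC))
```

```text
(no output)
```

View pics/sc_c.png

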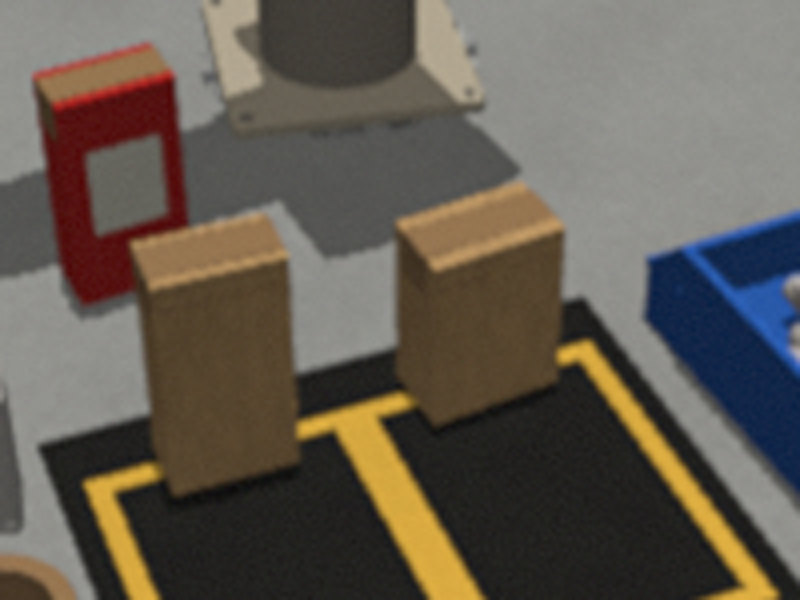

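View pics/sc_d.png

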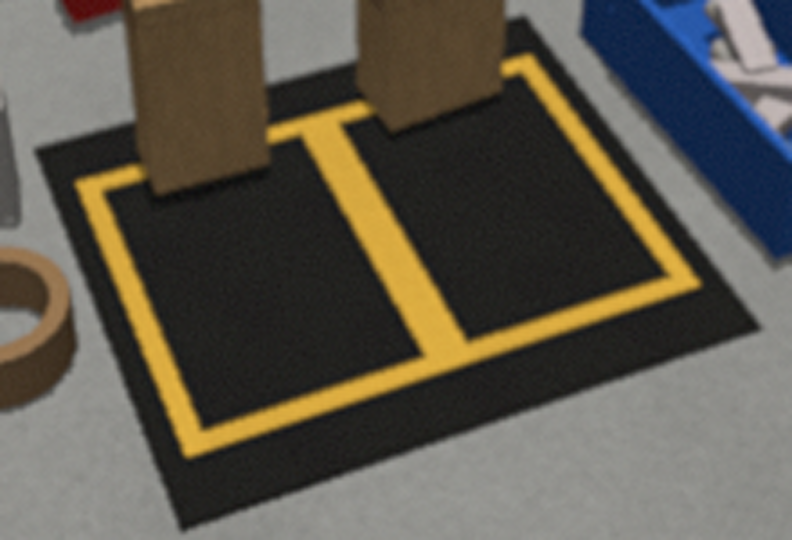

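View pics/si_c.png

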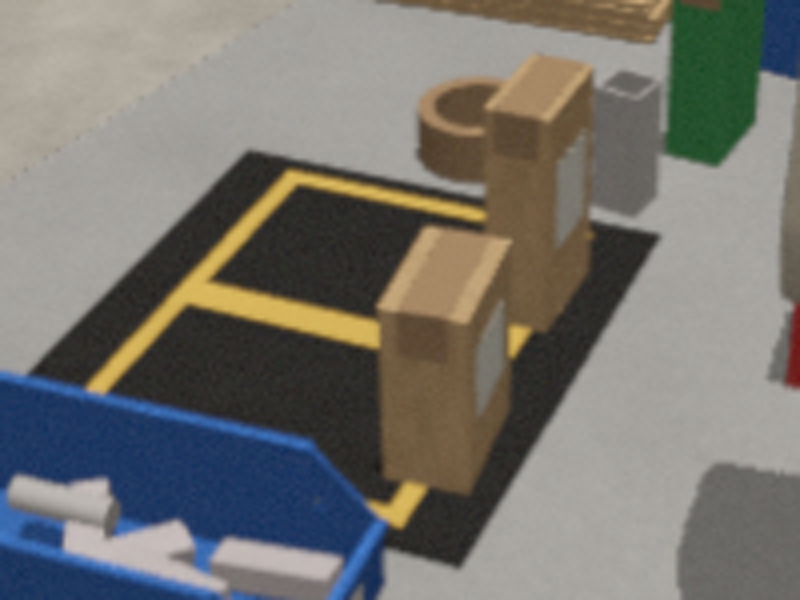

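```bash
cat > h.py <<'E'
import numpy as np
from scipy.optimize import least_squares
from bench import imaging
def proj(X,n,ci=None):
    c=ci or imaging.camera_info(n); p=np.atleast_2d(X)@c["R"].T+c["t"]; s=p[:,:2]/p[:,2:]
    s=s*(1+c["k1"]*(s**2).sum(1,keepdims=True)); K=c["camera_matrix"]
    return s*[K[0,0],K[1,1]]+[K[0,2],K[1,2]]
def crop(uv,x0,y0,f): return (np.array(uv)+.5)/f-.5+[x0,y0]
def fit(obs,x0,z):
    """obs: list (cam, localpts, pix) ; pose x,y,yawdeg"""
    def f(p):
        a=np.radians(p[2]);R=np.array([[np.cos(a),-np.sin(a),0],[np.sin(a),np.cos(a),0],[0,0,1]])
        return np.concatenate([(proj(np.array(L)@R.T+[p[0],p[1],z],n)-q).ravel() for n,L,q in obs])
    s=least_squares(f,x0,loss="soft_l1"); return s.x,np.abs(f(s.x)).reshape(-1,2).round(1)
E
python3 - <<'E'
from h import *
C=lambda uv:crop(uv,160,140,4); D=lambda uv:crop(uv,160,210,3.6); S=lambda uv:crop(uv,180,160,4)
m=[[-185,210,0],[-185,-210,0],[185,-210,0],[185,210,0],[-135,-190,0],[-135,190,0],[135,190,0],[135,-190,0]]
md=D([(525,17),(38,150),(184,530),(760,327),(77,183),(532,55),(702,287),(187,458)])
ms=S([(250,152),(660,235),(460,566),(290,172)]); ml=[[185,-210,0],[185-370,-210,0],[-185,210,0],[135,-190,0]]
for o in ([("scene",m,md)],[("side",ml,ms)],[("scene",m,md),("side",ml,ms)]):
    print(fit(o,[550,0,0],3))
def box(d,w,h): 
    return lambda sx,sy,t:[sx*d/2,sy*w/2,h*t]
b=box(50,90,180)
tl=[b(-1,-1,1),b(-1,1,1),b(1,1,1),b(1,-1,1),b(1,-1,0),b(1,1,0)]; tc=C([(131,240),(268,213),(290,255),(150,290),(172,498),(299,464)])
t2=[b(1,1,1),b(-1,1,1),b(-1,-1,1),b(1,-1,1),b(-1,1,0)]; tp=S([(487,108),(551,122),(593,66),(540,55),(545,330)])
for o in ([("scene",tl,tc)],[("side",t2,tp)],[("scene",tl,tc),("side",t2,tp)]): print("tall",fit(o,[450,-80,0],3))
b=box(60,100,140)
tl=[b(-1,-1,1),b(-1,1,1),b(1,1,1),b(1,-1,1),b(1,-1,0),b(1,1,0)]; tc=C([(397,222),(524,184),(563,228),(433,270),(435,426),(556,382)])
t2=[b(1,1,1),b(-1,1,1),b(-1,-1,1),b(1,-1,1),b(1,1,0),b(-1,1,0),b(-1,-1,0)]; tp=S([(379,308),(465,322),(512,240),(428,227),(385,478),(468,492),(509,412)])
for o in ([("scene",tl,tc)],[("side",t2,tp)],[("scene",tl,tc),("side",t2,tp)]): print("short",fit(o,[450,80,0],3))
b=box(50,90,180)
o=[("scene",[b(-1,-1,1),b(-1,1,1),b(1,1,1),b(1,-1,1)],C([(37,75),(153,45),(173,75),(50,108)]))]
print("red",fit(o,[300,-80,0],0))
E
```

```text
(array([590.2581152 , -49.52014339,  10.72365963]), array([[0.3, 0.9],
       [1.1, 0.6],
       [0.5, 0.2],
       [1.3, 0.3],
       [0.1, 0.1],
       [0.2, 0.2],
       [0. , 0.3],
       [0.3, 0.1]]))
(array([589.84803885, -50.02622414,  10.61420555]), array([[0.4, 0.6],
       [0.4, 0. ],
       [0. , 0.3],
       [0. , 0.1]]))
(array([590.06969834, -49.6289779 ,  10.68747142]), array([[0.3, 0.9],
       [1.2, 0.7],
       [0.6, 0.1],
       [1.2, 0.3],
       [0.1, 0. ],
       [0.2, 0.2],
       [0.1, 0.3],
       [0.2, 0. ],
       [0.6, 0.6],
       [0.2, 0. ],
       [0. , 0.3],
       [0.2, 0.1]]))
tall (array([ 486.29889984, -164.62866779,    8.23169712]), array([[0.2, 0.4],
       [0.2, 0.2],
       [0. , 0.6],
       [0. , 0.4],
       [0.1, 0.3],
       [0.4, 0. ]]))
tall (array([ 484.50633297, -166.2749649 ,    7.60171533]), array([[0.6, 0.3],
       [0.1, 0.2],
       [1.7, 0. ],
       [0.9, 0.5],
       [0.5, 1.1]]))
tall (array([ 485.50026336, -164.91617003,    8.52058436]), array([[0.3, 0.3],
       [0.5, 0.4],
       [0.1, 0.3],
       [0.1, 0.5],
       [0. , 
[... 232 characters left out ...]
.1],
       [0.3, 0.1],
       [0.4, 0.2],
       [0.4, 0.4]]))
short (array([444.62645413,  20.79775194,  15.37621224]), array([[0.6, 0.3],
       [0.6, 0.2],
       [0.1, 0. ],
       [0.3, 0.3],
       [0.5, 0.2],
       [0.1, 1. ],
       [0.6, 1. ]]))
short (array([444.88154744,  20.56776917,  15.211261  ]), array([[0.9, 0.4],
       [0.4, 0.8],
       [0.8, 0.1],
       [0.4, 0. ],
       [0.4, 0.1],
       [0.4, 0.2],
       [0.7, 0.4],
       [0.5, 0.1],
       [0.1, 0.1],
       [0.3, 0.4],
       [0.6, 0.1],
       [0. , 1. ],
       [0.6, 1.1]]))
red (array([ 268.10312989, -212.62392136,   12.5638    ]), array([[1.4, 0.7],
       [0.1, 0.2],
       [0.6, 1. ],
       [0.4, 0.1]]))
```

Fit results:
- **Mat:** at (590, -50), yaw 10.7°.
- **Tall carton:** at (485.5, -165), yaw about 8.2°.
- **Short carton:** at (445, 20.5), yaw about 15°.

If neither carton slides, tipping about the far lower edge leaves both well inside their bays. Next I'll work out the approach shifts.

```bash
cat >> h.py <<'E'
from scipy.spatial.transform import Rotation as Ro
def delta(pos,yaw,s):
    R0=Ro.from_euler("xyz",s["tcp_rot"],degrees=True); R1=Ro.from_euler("xyz",[180,0,yaw],degrees=True)
    return (R0.inv().apply(np.array(pos)-s["tool_pos"])/10).round(2),(R0.inv()*R1).as_rotvec(degrees=True).round(2)
def back(c,yaw,d):  # point d mm behind carton foot centre
    a=np.radians(yaw); return [c[0]-d*np.cos(a),c[1]-d*np.sin(a)]
E
python3 - <<'E'
from h import *; from bench import r
s=r.sense(); p=back((485.5,-164.9),8.2,25+55); print(p)
print(delta([*p,235],8.2,s))
E
```

```text
[np.float64(406.3179015273769), np.float64(-176.31031469644094)]
(array([ 31.5 , -28.83,  -0.41]), array([-0.1 ,  0.  , 12.99]))
```

```bash
python3 -m creep '2 -2 -0.4 0 0 1 4;5 -4.5 -0.4 0 0 2 4;8 -7.3 -0.4 0 0 3.5 4;11 -10 -0.4 0 0 5 4;14 -12.8 -0.4 0 0 6 4;17 -15.5 -0.4 0 0 7 4;20 -18.3 -0.4 0 0 8 4;23 -21 -0.4 0 0 9 4;26 -23.8 -0.4 0 0 11 4;29 -26.5 -0.4 0 0 12 4;30.5 -28 -0.4 -0.1 0 13 4;31.5 -28.8 -0.4 -0.1 0 13 4;31.5 -28.8 -0.4 -0.1 0 13 4;31.5 -28.8 -0.4 -0.1 0 13 4' 40
python3 - <<'E'
from h import *; from bench import r
import cv2
s=r.sense(); p=back((485.5,-164.9),8.2,25+50); print(s["ft_force"])
print(delta([*p,157],8.2,s))
for n in("scene","side","wrist"): cv2.imwrite(f"pics/{n}1.png",imaging.snapshot(n)[:,:,::-1])
E
```

```text
time: 1.5
tool_pos: [406.1, -177.2, 234.7]
tcp_rot: [180.0, 0.0, 8.2]
ft_force: [-0.5, -0.4, 0.8]
finger_gap: 39.9
[-0.484234   -0.40915801  0.80293965]
(array([ 0.54, -0.08,  7.77]), array([0.02, 0.04, 0.02]))
```

View pics/wrist1.png

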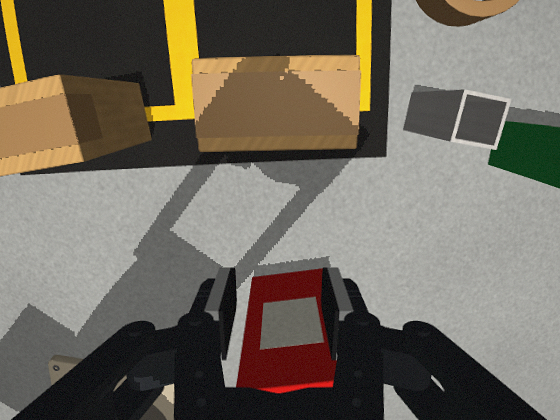

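View pics/scene1.png

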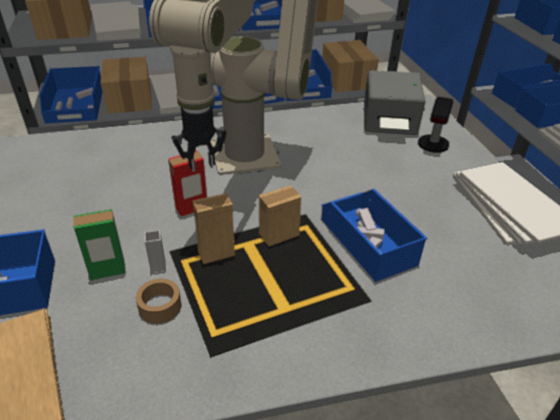

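The wrist view shows the tall carton's top (193–360, 60–150) square to the tool and centred. Both fingers are clear of the red decoy, so I'll descend and go to just before contact.

```bash
python3 -m creep '0.5 -0.1 2 0 0 0 4;0.5 -0.1 4.5 0 0 0 4;0.5 -0.1 7 0 0 0 4;0.5 -0.1 7.8 0 0 0 4;0.5 -0.1 7.8 0 0 0 4;1.5 -0.1 7.8 0 0 0 4;2.5 -0.1 7.8 0 0 0 4;3.2 -0.1 7.8 0 0 0 4;3.2 -0.1 7.8 0 0 0 4'
python3 - <<'E'
from h import *; from bench import r
import cv2
print(r.sense()["tool_pos"])
for n in("side","wrist"): cv2.imwrite(f"pics/{n}2.png",imaging.snapshot(n)[:,:,::-1])
E
```

```text
time: 2.55
tool_pos: [439.0, -172.1, 157.6]
tcp_rot: [180.0, -0.1, 8.2]
ft_force: [0.0, 0.3, -0.1]
finger_gap: 39.8
[ 438.97903438 -172.08935824  157.60677154]
```

View pics/side2.png

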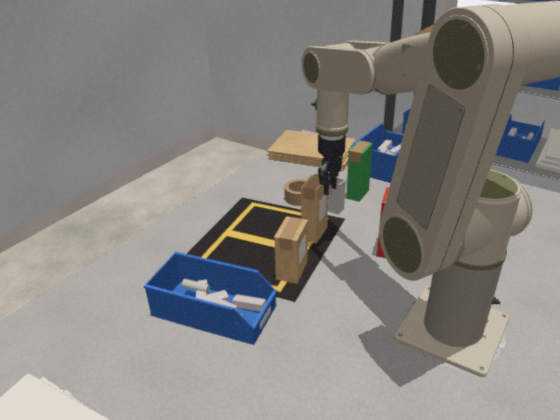

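View pics/wrist2.png

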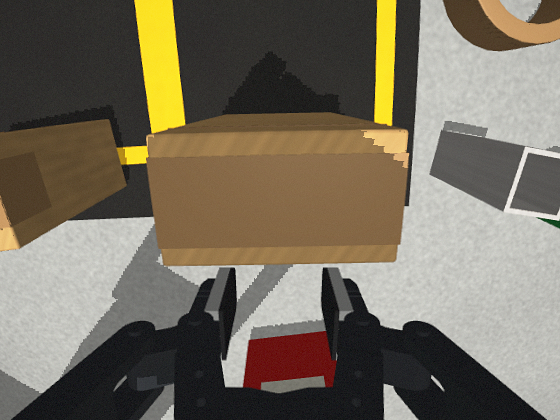

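The fingertips (222–335, 268) are just behind the carton's rear top edge (162–397, 263). Now a slow push.

```bash
python3 -m creep '0.4 0 0 0 0 0 4;0.8 0 0 0 0 0 4;1.2 0 0 0 0 0 4;1.6 0 0 0 0 0 4;2 0 0 0 0 0 4;2.4 0 0 0 0 0 4;2.8 0 0 0 0 0 4;3.2 0 0 0 0 0 4;3.6 0 0 0 0 0 4;4 0 0 0 0 0 4'
python3 - <<'E'
from h import *; from bench import r
import cv2
for n in("side","scene"): cv2.imwrite(f"pics/{n}3.png",cv2.resize(imaging.snapshot(n)[150:300,150:350,::-1],None,fx=3,fy=3))
E
```

```text
time: 3.65
tool_pos: [477.7, -166.3, 156.9]
tcp_rot: [180.0, 0.0, 8.2]
ft_force: [-0.5, -0.5, -0.5]
finger_gap: 40.0
```

View pics/side3.png

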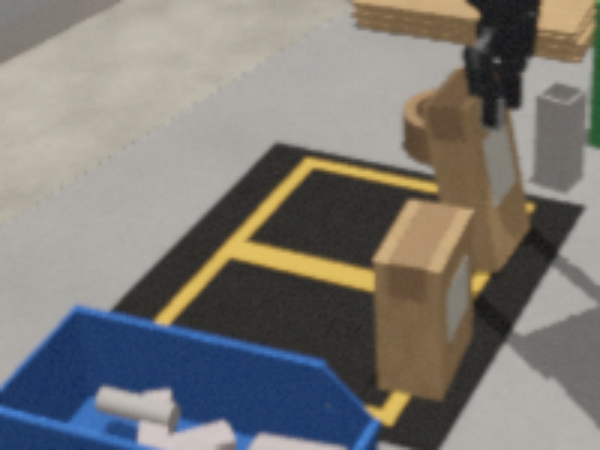

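View pics/scene3.png

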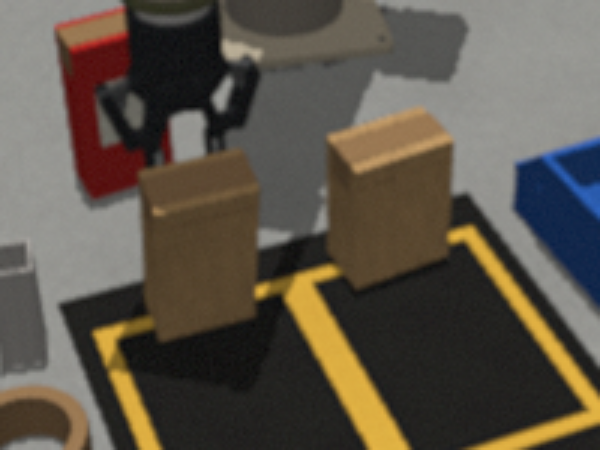

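The tall carton is tipping cleanly about its far edge and has not slid. I'll carry on pushing past the balance point.

```bash
python3 -m creep '0.4 0 0 0 0 0 4;0.8 0 0 0 0 0 4;1.2 0 0 0 0 0 4;1.6 0 0 0 0 0 4;2 0 0 0 0 0 4;2.4 0 0 0 0 0 4;2.8 0 0 0 0 0 4;3.2 0 0 0 0 0 4;3.2 0 0 0 0 0 4;3.2 0 0 0 0 0 4;3.2 0 0 0 0 0 4;3.2 0 0 0 0 0 4;3.2 0 0 0 0 0 4;3.2 0 0 0 0 0 4'
python3 - <<'E'
from h import *; from bench import r
import cv2
for n in("side","scene"): cv2.imwrite(f"pics/{n}4.png",cv2.resize(imaging.snapshot(n)[150:350,150:400,::-1],None,fx=3,fy=3,interpolation=cv2.INTER_CUBIC))
E
```

```text
time: 5.15
tool_pos: [509.5, -161.7, 157.0]
tcp_rot: [180.0, 0.0, 8.2]
ft_force: [-0.3, -0.6, -0.7]
finger_gap: 40.2
```

View pics/side4.png

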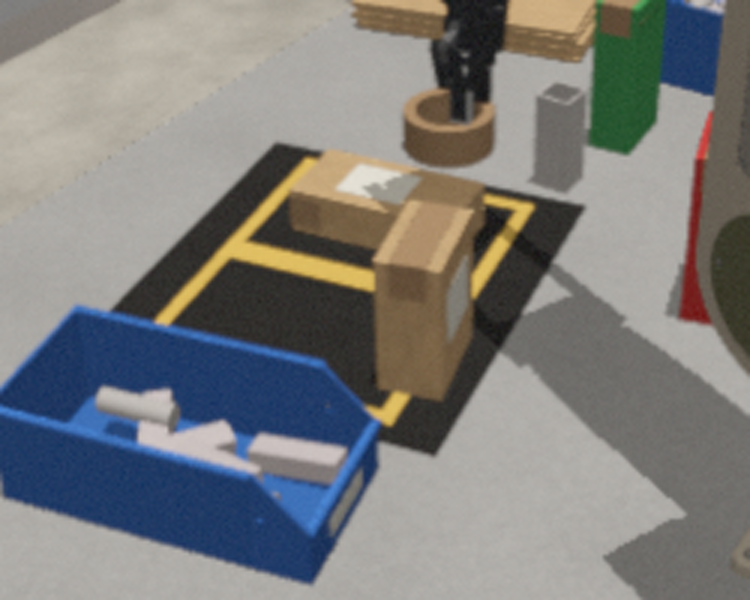

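View pics/scene4.png

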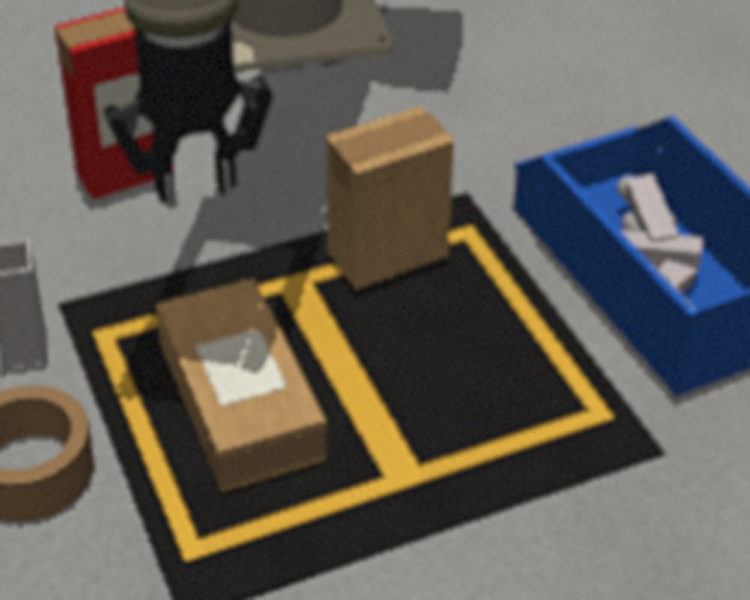

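The tall carton lies label-up inside the right bay. Now to the short one: up first, then behind it.

```bash
python3 -m creep '0 0 -2 0 0 0 4;0 0 -5 0 0 0 4;0 0 -7.5 0 0 0 4;-2 0 -7.8 0 0 0 4;-5 0 -7.8 0 0 0 4;-8 0 -7.8 0 0 0 4;-8 0 -7.8 0 0 0 4'
python3 - <<'E'
from h import *; from bench import r
s=r.sense()
for d in (85,80):
  p=back((444.9,20.6),15.1,d); print(p,delta([*p,235],15.1,s))
E
```

```text
time: 5.95
tool_pos: [428.0, -173.4, 235.0]
tcp_rot: [180.0, 0.1, 8.1]
ft_force: [0.5, 1.0, -0.7]
finger_gap: 39.6
[np.float64(362.83482637526583), np.float64(-1.5428832346251085)] (array([-4.040e+00, -1.793e+01, -1.000e-02]), array([ 0.02,  0.06, -7.01]))
[np.float64(367.662189529662), np.float64(-0.24036069141186545)] (array([-3.540e+00, -1.799e+01, -1.000e-02]), array([ 0.02,  0.06, -7.01]))
```

```bash
python3 -m creep '-0.7 -3 0 0 0 -1 4;-1.4 -6 0 0 0 -2 4;-2 -9 0 0 0 -3.5 4;-2.5 -12 0 0 0 -5 4;-3 -15 0 0 0 -6 4;-3.5 -17 0 0 0 -7 4;-3.5 -18 0 0 0 -7 4;-3.5 -18 0 0 0 -7 4;-3.5 -18 3 0 0 -7 4;-3.5 -18 6 0 0 -7 4;-3.5 -18 9 0 0 -7 4;-3.5 -18 11.5 0 0 -7 4;-3.5 -18 11.6 0 0 -7 4;-3.5 -18 11.6 0 0 -7 4'
python3 - <<'E'
from h import *; from bench import r
import cv2
s=r.sense(); p=back((444.9,20.6),15.1,30+18); print(delta([*p,119],15.1,s))
for n in("side","wrist"): cv2.imwrite(f"pics/{n}5.png",imaging.snapshot(n)[:,:,::-1])
E
```

```text
time: 7.35
tool_pos: [368.0, -0.8, 119.1]
tcp_rot: [180.0, 0.1, 15.0]
ft_force: [0.7, 0.2, -0.0]
finger_gap: 39.9
(array([ 3.19, -0.06, -0.  ]), array([ 0.  ,  0.13, -0.07]))
```

View pics/wrist5.png

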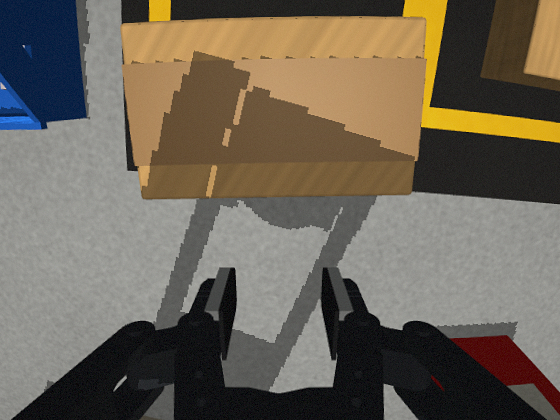

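View pics/side5.png

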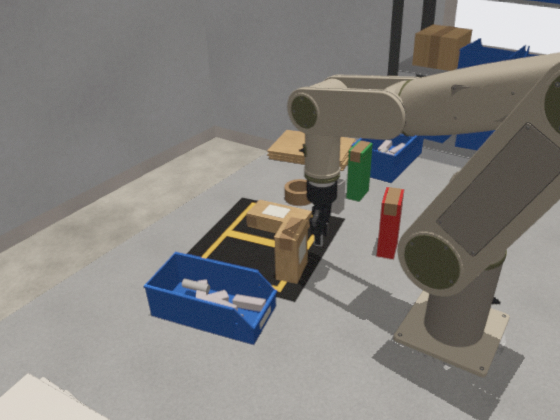

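The short carton's rear top edge (140–412, ~196) is square and centred ahead of the fingers. I'll push in two stages again.

```bash
python3 -m creep '1 0 0 0 0 0 4;2 0 0 0 0 0 4;2.8 0 0 0 0 0 4;3.2 0 0 0 0 0 4;3.6 0 0 0 0 0 4;4 0 0 0 0 0 4;4.4 0 0 0 0 0 4;4.8 0 0 0 0 0 4;5.2 0 0 0 0 0 4;5.6 0 0 0 0 0 4;6 0 0 0 0 0 4;6.4 0 0 0 0 0 4;6.8 0 0 0 0 0 4;7.2 0 0 0 0 0 4'
python3 - <<'E'
from h import *; from bench import r
import cv2
for n in("side","scene"): cv2.imwrite(f"pics/{n}6.png",cv2.resize(imaging.snapshot(n)[150:350,150:400,::-1],None,fx=3,fy=3,interpolation=cv2.INTER_CUBIC))
E
```

```text
time: 8.85
tool_pos: [439.0, 18.1, 120.6]
tcp_rot: [179.9, -0.1, 15.1]
ft_force: [-0.4, -0.0, 0.1]
finger_gap: 40.0
```

View pics/side6.png

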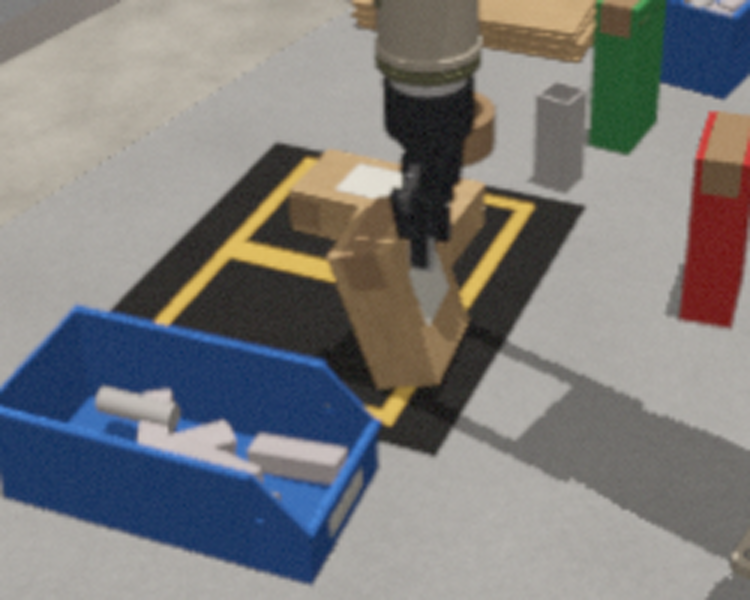

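View pics/scene6.png

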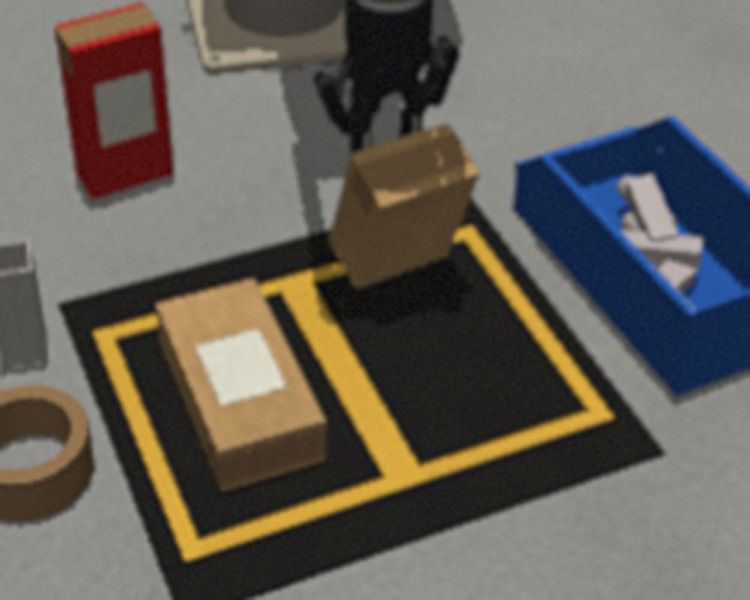

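It is tipping cleanly, close to the balance point. I'll carry on.

```bash
python3 -m creep '0.4 0 0 0 0 0 4;0.8 0 0 0 0 0 4;1.2 0 0 0 0 0 4;1.6 0 0 0 0 0 4;2 0 0 0 0 0 4;2.4 0 0 0 0 0 4;2.8 0 0 0 0 0 4;3.2 0 0 0 0 0 4;3.6 0 0 0 0 0 4;3.6 0 0 0 0 0 4;3.6 0 0 0 0 0 4;3.6 0 0 0 0 0 4;3.6 0 0 0 0 0 4;0 0 -3 0 0 0 4;0 0 -7 0 0 0 4;-2 0 -11 0 0 0 4;-2 0 -14 0 0 0 4;-2 0 -14 0 0 0 4'
python3 - <<'E'
from h import *; from bench import r
import cv2
for n in("side","scene"):
    i=imaging.snapshot(n)[:,:,::-1]; cv2.imwrite(f"pics/{n}7.png",i)
    cv2.imwrite(f"pics/{n}7c.png",cv2.resize(i[160:310,170:370],None,fx=4,fy=4,interpolation=cv2.INTER_CUBIC))
E
```

```text
time: 10.75
tool_pos: [421.7, 12.7, 266.2]
tcp_rot: [179.7, -0.6, 15.0]
ft_force: [0.3, 0.6, 0.5]
finger_gap: 39.8
```

View pics/side7c.png

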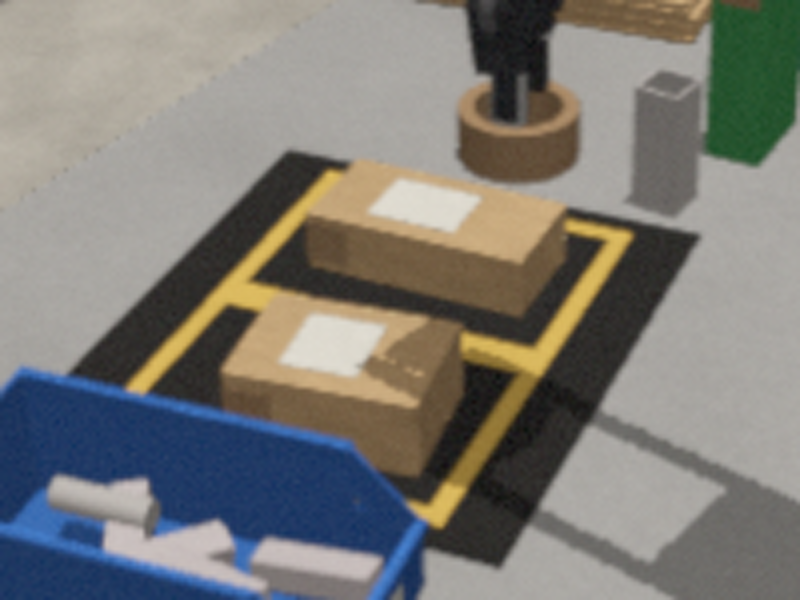

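View pics/scene7c.png

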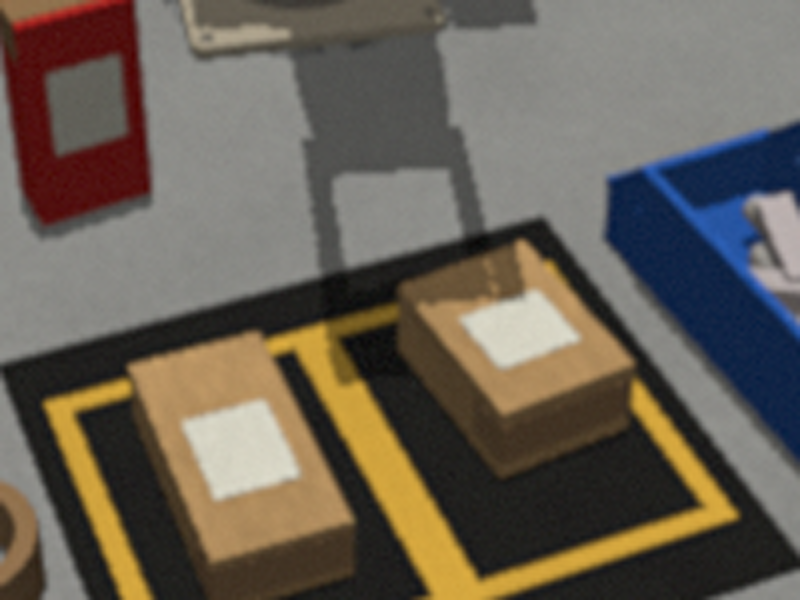

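View pics/scene7.png

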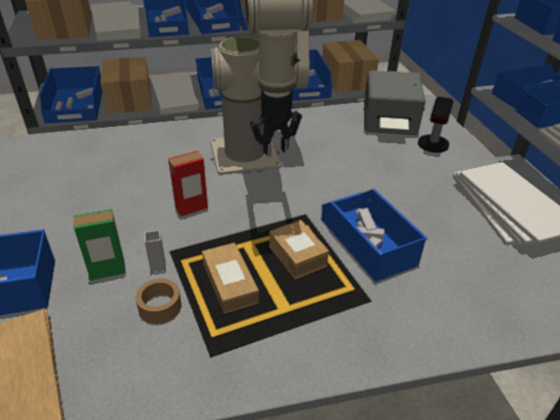

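Both lie label-up. The short one has yawed a little, so I'll measure its margins.

Run:
```python
from h import *
C=lambda uv:crop(uv,170,160,4)
B=lambda L,w,h:(lambda sx,sy,t:[sx*L/2,sy*w/2,h*t])
def run(nm,L,w,h,sl,sp,dl,dp,bay):
    b=B(L,w,h)
    for o in ([("scene",[b(*q) for q in sl],C(sp))],[("side",[b(*q) for q in dl],C(dp))],[("scene",[b(*q) for q in sl],C(sp)),("side",[b(*q) for q in dl],C(dp))]):
        p,e=fit(o,[580,bay*.5,10],3); a=np.radians(p[2]); M=np.radians(10.69)
        bc=np.array([590.1,-49.6])+bay*np.array([-np.sin(M),np.cos(M)])
        Ri=np.array([[np.cos(M),np.sin(M)],[-np.sin(M),np.cos(M)]])
        u=np.array([np.cos(a),np.sin(a)])*L/2
        print(nm,p.round(1),"foot",(Ri@(p[:2]-u-bc)).round(1),"top",(Ri@(p[:2]+u-bc)).round(1),"err",e.max())
run("tall",180,90,50,[(-1,-1,1),(-1,1,1),(1,1,1),(1,-1,1)],[(128,370),(262,333),(353,522),(208,562)],
 [(1,1,1),(-1,1,1),(-1,-1,1),(1,-1,1),(-1,1,0),(1,1,0)],[(307,218),(530,263),(566,208),(352,160),(523,314),(311,263)],-95)
run("short",140,100,60,[(-1,-1,1),(-1,1,1),(1,1,1),(1,-1,1),(1,-1,0),(1,1,0)],[(398,287),(525,240),(633,368),(503,417),(503,475),(630,420)],
 [(1,1,1),(-1,1,1),(-1,-1,1),(1,-1,1),(-1,1,0),(-1,-1,0)],[(222,370),(413,417),(463,325),(275,292),(415,475),(463,385)],95)
```

```text
tall [ 603.1 -146.2    8.8] foot [-95.1   0.7] top [84.8 -5.3] err 1.1
tall [ 600.7 -145.2   11.7] foot [-97.3  -2.6] top [82.7  0.7] err 1.9
tall [ 601.9 -146.4    9.5] foot [-96.3  -0.5] top [83.6 -4.3] err 2.2
short [543.7  49.8  16.3] foot [-96.8   4.4] top [42.5 18.2] err 2.0
short [544.8  49.8  15.6] foot [-95.8   5.1] top [43.7 17.1] err 2.4
short [544.5  49.8  16. ] foot [-96.1   4.7] top [43.3 17.6] err 2.4
```

All four end middles are well inside the limits. The tightest is the short carton's top at y ≈ 18 mm, against 30 allowed. Handing in.

```bash
python3 -c "
from bench import r
print(r.sense()['time'],r.hand_in())"
```

```text
the job is handed in; nothing more can be done
10.85 None
```

I tipped both cartons over with the fingertips, pushing near the top. Each now lies label-up in its bay: the tall one in the right bay, the short one in the left. I handed the job in at 10.85 s; `r.hand_in()` gives no verdict.

My last measurements used both cameras, in each bay's own frame, and all are inside the limits:

| Carton | Foot x, y (mm) | Top x, y (mm) | Limits (mm) |
|---|---|---|---|
| Tall | -96, -1 | 84, -4 | foot x above -120, top x below 120, y ±35 |
| Short | -96, 5 | 43, 18 | foot x above -120, top x below 120, y ±30 |

- **Camera agreement:** the two cameras agreed to about 3 mm and 1° on position and angle, except that they differed by 3° and up to 6 mm on the tall carton's lie. Either reading is well inside the limits.
- **Label angle and rest:** I judged these by eye from the pictures and did not measure the tilt. The last pictures were taken about a second after the short carton fell.
- **Other items:** the bin, tube and tape roll look unmoved in the pictures; I did not measure them. The wrist force read 1 N or less at the end of every move; I did not log it during the pushes.

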